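# Narrow the bay of a packing rail by one hole

### The arm

A 6-joint arm with a two-finger parallel gripper is mounted at the origin on a cart in front of the work surface, level with it; the furniture and walls round the work are solid. World frame = base frame: x ahead of the robot, y to its left, z up, the work surface at z = 0. Lengths are in m, angles in rad, forces in N, time in s.
With the tool pointing down it reaches from about 0.375 to 0.925 m from the base axis. Payload 5.7 kg.
Tool frame: the origin (TCP) lies midway between the tips of the shut fingers; the grasp point (between the pads) lies 19 mm behind it; z points along the fingers, y is the line along which they close (so a half turn about z gives the same grasp; the last joint's range is limited). The gripper opens to 88 mm and grips with 3 to 60 N. Pads are 20 mm wide; open, the fingers measure 115 mm over their backs; the gripper's body (75 mm by 178 mm) begins 61 mm behind the grasp point.
Start: joints at [-1.453, 0.359, 1.51, -0, 1.272, -0.115], TCP at [0.138, -0.584, 0.223] pointing down, gripper open.
Joint ranges: [-2.97, 2.97], [-1.01, 2.36], [0.21, 2.38], [-0.96, 4.11], [0.2, 2.71], [-2.98, 2.98]. Speed limits (rad/s): [2.39, 2.39, 3.14, 3.14, 3.14, 3.14].

### API

Orientations are given as a unit quaternion [x, y, z, w].
In Python, from bench import move_ptp, servo_line, goto_joints, move_gripper, sleep, inverse_kinematics, capture, PlanningError, close_job, spot_in, silhouettes, current_clock, current_joint_pos, current_qvel, current_joint_torque, current_position, current_orientation, current_force, current_torque, current_finger_gap, current_grip_force gives the robot as it stands. Calls block until the motion is done:
- move_ptp(position, orientation): joint-space move of the TCP to a pose.
- servo_line(position, orientation=None, rate=0.15, contact_N=None): straight line of the TCP; orientation=None keeps the orientation; rate is the mean speed in m/s. With contact_N (N) it stops when the force on the tool has changed by that much, and returns True; else False.
- goto_joints(angles): joint-space move.
- move_gripper(opening): finger opening in m; the grip force is fixed at half the most; returns when the fingers have stopped.
- sleep(seconds).
- inverse_kinematics(position, orientation): joint angles nearest the present ones, or None.
- capture(name): name is "scene" or "top"; returns a dict with "image" (480x640x3 uint8, blue, green, red), "range_z" (480x640 float32, m along the optical axis (not along the pixel's ray), 0 where there is no reading), "intrinsics" (3x3 intrinsics, pixels), "R" (3x3) and "t" (3): a world point X has camera coordinates R X + t. Camera axes: x right, y down, z forward; pixel columns grow to the right and rows downward; lengths in m; the calibration is good to about 2 mm. A picture is of the moment at which its call begins.
A pose or a line that the arm cannot do raises PlanningError and nothing moves.
- close_job(): hands the job in; it is judged then, once.
Trained networks look in the newest picture that a camera, given by its name, has taken for a name from the list of things; names that differ only in an ending like _2 or _b are one class to them, and where a whole thing is asked for, a point or a joint stands for the part that bears it (a point fixed in the world has none). Each returns a list of dicts, best first, with "conf" (0 to 1); they miss things now and then, are a little off and sometimes report something else, mostly with a low value. They report only what shows in the picture. A call takes as long as a camera call. They do not tell look-alikes from the thing itself.
- spot_in(camera, query): "xy" ([column, row] in pixels, amid what is visible of it).
- silhouettes(camera, query): "region" (480x640 bool, what is visible of it) and "xy" ([column, row] in pixels, amid what is visible of it).
Readings, each from a call of its own:
- current_clock(): time.
- current_joint_pos(): joint angles.
- current_qvel(): joint speeds.
- current_joint_torque(): joint torques, N m.
- current_position(): TCP position.
- current_orientation(): TCP orientation.
- current_force(): force on the tool from outside, world axes, zero at the start.
- current_torque(): the same for the moment, N m.
- current_finger_gap(): finger opening in m.
- current_grip_force(): force on a finger pad.
Only numpy, scipy, OpenCV 4.12 (cv2) and the standard library are available. Lean on these libraries where they do the work, as an engineer would, in place of code of your own. Each camera call takes 0.05 s, during which the arm holds its last target. There are 200 camera calls.

### The job

The sliding fence of the bay rail must be locked one hole nearer to the rail's end wall. First lift the white jar that stands just in front of the fence out of the bay and stand it upright in the shallow tray; then pull the lock knob up, slide the section to the next hole towards the end wall and let the pin go fully home there. Finish with the knob still gripped and the pin fully down: do not let go of it; never push anything with the fence, and leave the bottle in the bay, the tape roll and the stack of cups where they are.

Things in the scene. Friction and masses are not known exactly. Their poses are not given: they have to be found in the camera images.
- bay_rail: Rail fixed on the bench: level square steel tube along its y axis (y -0.175 to 0.15 m), 24 mm wide, top at z = 50 mm, feet 54 mm high. Origin on the bench under the tube. +y is to the robot's left, turned up to 0.25 rad. 11 mm holes in the tube's top every 60 mm, at y = -0.15 to 0.09. Bay: bench on the tube's -x side, from the fence to the end wall (at y = 0.145, out to x = -0.18, 36 mm high).
- next_hole (a point): Centre of the hole (level with the tube's top) into which the pin must go; at y = -0.03 m in the frame of bay_rail. It is open to view at the start, about 20 mm beyond the sleeve.
- section_slide (a joint): Slide of the section along rail +y, towards the end wall (m): 0 at the start, pin in the hole at rail y = -0.09; 0.06 at the next hole. Moves -0.03 to 0.10 against about 2 N friction; locked while the pin is down (2 mm play each way).
- plunger (a joint): Lift of the lock plunger (m): 0 = pin fully down in a hole, about 0.008 = tip resting on the tube between holes, 0.016 = fully pulled. A spring presses it down with about 3.5 N when down, 7.5 N when fully pulled. Pin 8 mm thick, round tip, free of the hole from 0.0085 on.
- knob: Round upright black knob of the plunger: 25 mm in diameter, 30 mm lip at the top, 34 mm high. Origin at the centre of its underside, 70 mm above the bench when the pin is down; a 20 mm wide boss under it reaches 66 mm above the bench. Rises with the plunger, slides with the section.
- knob_grip (a point): On the knob's axis 18 mm above its underside (88 mm above the bench when the pin is down): the height to grip it.
- section: Sliding section: aluminium sleeve 80 mm long (y), 32 mm wide, top at z = 54 mm, with the lock knob in its middle and the fence at its end-wall end. Origin on the bench under the pin; axes parallel to bay_rail's. The fence is a plate 6 mm thick, middle plane at y = 0.035, x = -0.166 to -0.016 m, z = 10 to 36 mm, on the robot's side of the tube.
- jar: White screw jar, 39 mm in diameter, 66 mm high, about 45 g, standing in the bay in front of the fence with a gap of about 25 to 33 mm to it. Origin at the centre of its underside. Its lid (upper 24 mm) is 39 mm wide.
- bay_bottle: Tablet bottle 38 mm in diameter, 68 mm high, which stands near the end wall in the bay and stays there, out of the fence's reach if it goes one hole only. Origin at the centre of its underside.
- tray: Shallow open white tray, 120 x 120 x 16 mm with 4 mm walls and a 4 mm floor, fixed to the bench on the robot's right. Origin at the centre of its underside.
- tape: Roll of tape lying flat on the bench, 53 mm in diameter, 18 mm high; a bystander. Origin at the centre of its underside.
- cups: Stack of clear dose cups, 46 mm in diameter, 58 mm high; a bystander behind the tray. Origin at the centre of its underside.
- fence (a point): Middle of the upper edge of the fence plate on its bay side (facing the end wall), 36 mm above the bench.
Mind the look-alikes: they are no part of the job. What is shaped like the jar but brown or yellow is not meant.

How it is judged:
By the outcome, as a careful person would: the job done as asked, in the order asked, and still so for the second after the job is handed in, while the arm keeps its last pose, push and grip.
It also fails if it takes over 51 s, if anything falls off the work surface, if the arm or the gripper's body presses on something with over 40 N, if the wrist force passes 120 N, or if a joint passes its speed limit or range.

## Working session

There is one attempt and no reset: what is moved stays moved. The work goes in short steps, each a Python script; the robot and the scene stay as the last script left them, time stands still between calls to the robot, and variables do not carry over. Pictures are saved under pics/ and viewed, at most 10 in all, crops included, and the job is handed in when it is done.

```bash
ls; mkdir -p pics
cat > h.py <<'E'
import numpy as np, cv2
from bench import *
def world(c,m):
    v,u=np.nonzero(m&(c["range_z"]>0)); z=c["range_z"][v,u]; K=c["intrinsics"]
    p=np.c_[(u-K[0,2])/K[0,0]*z,(v-K[1,2])/K[1,1]*z,z]
    return (p-c["t"])@c["R"]
E
python3 - <<'E'
from h import *
for n in ("scene","top"):
    c=capture(n); im=c["image"].copy(); print(n,c["intrinsics"][0,0],-c["R"].T@c["t"],c["R"][2])
    for q in ("jar","bay_bottle","tray","tape","cups","knob","section","fence","next_hole","bay_rail"):
        for d in silhouettes(n,q):
            p=world(c,d["region"]); s=""
            if len(p): s=f"{np.median(p,0).round(3)} min{np.percentile(p,2,0).round(3)} max{np.percentile(p,98,0).round(3)}"
            print(q,round(d["conf"],2),np.round(d["xy"]),len(p),s)
            if d["conf"]>.4: cv2.putText(im,q,tuple(int(a) for a in d["xy"]),0,.4,(0,0,255),1)
    cv2.imwrite(f"pics/{n}0.png",im)
E
```

```text
pics
scene 447.9795147202167 [ 0.28685097 -0.60497433  0.68258532] [ 0.34485535  0.6449877  -0.68195722]
jar 0.85 [267. 306.] 765 [ 0.453 -0.104  0.051] min[ 0.437 -0.112 -0.   ] max[ 0.483 -0.039  0.068]
jar 0.69 [356. 326.] 752 [ 0.576 -0.213  0.056] min[ 0.563 -0.222  0.004] max[ 0.598 -0.188  0.069]
bay_bottle 0.71 [223. 237.] 506 [0.45  0.121 0.043] min[0.435 0.114 0.005] max[0.469 0.142 0.069]
tray 0.81 [292. 375.] 4909 [ 0.442 -0.227  0.005] min[ 0.379 -0.293  0.002] max[ 0.508 -0.161  0.017]
tray 0.3 [304. 256.] 229 [ 0.551 -0.059  0.099] min[ 0.542 -0.065  0.075] max[ 0.563 -0.045  0.106]
tape 0.87 [390. 367.] 693 [ 0.594 -0.299  0.018] min[ 0.571 -0.322  0.004] max[ 0.619 -0.275  0.021]
cups 0.81 [429. 346.] 754 [ 0.667 -0.3    0.045] min[ 0.642 -0.324  0.014] max[ 0.685 -0.281  0.06 ]
cups 0.54 [281. 263.] 5403 [ 0.536 -0.023  0.033] min[ 0.371 -0.146  0.001] max[0.578 0.186 0.103]
knob 0.57 [305. 256.] 239 [ 0.551 -0.059  0.099] min[ 0.541 -0.065  0.075] max[ 0.565 -0.044  0.106]
section 0.65 [291. 278.] 1735 [ 0.536 -0.033  0.037] min[ 0.392 -0.09   0.001] max[ 0.57  -0.
[... 1231 characters left out ...]
cups 0.83 [421. 209.] 453 [ 0.669 -0.303  0.038] min[ 0.644 -0.328 -0.   ] max[ 0.704 -0.279  0.06 ]
cups 0.44 [214. 307.] 315 [0.449 0.129 0.065] min[0.435 0.116 0.009] max[0.466 0.147 0.072]
knob 0.71 [300. 256.] 172 [ 0.553 -0.05   0.103] min[ 0.542 -0.064  0.061] max[ 0.567 -0.037  0.109]
section 0.63 [297. 262.] 941 [ 0.545 -0.039  0.053] min[ 0.399 -0.088  0.025] max[ 0.57  -0.012  0.107]
fence 0.82 [300. 264.] 874 [ 0.547 -0.042  0.053] min[ 0.403 -0.088  0.006] max[ 0.573 -0.012  0.107]
next_hole 0.72 [258. 268.] 4350 [0.539 0.036 0.04 ] min[ 0.385 -0.135  0.001] max[0.572 0.19  0.103]
bay_rail 0.73 [262. 267.] 4001 [0.539 0.038 0.045] min[ 0.391 -0.137  0.002] max[0.572 0.189 0.103]
```

Run:
```python
import cv2
from h import *
c=capture("top");im=c["image"][180:380,180:460];cv2.imwrite("pics/t.png",cv2.resize(im,(784,560),interpolation=2))
c=capture("scene");im=c["image"][180:420,170:450];cv2.imwrite("pics/s.png",cv2.resize(im,(700,600),interpolation=2))
```

```text
(no output)
```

View pics/t.png

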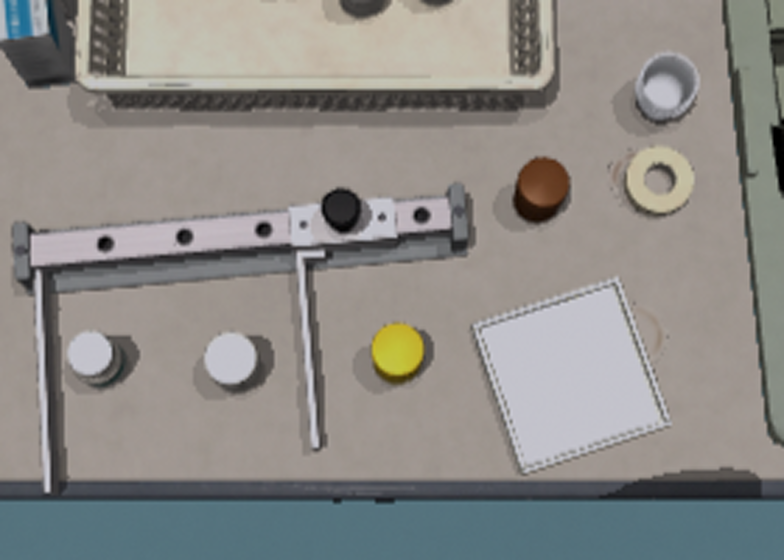

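View pics/s.png

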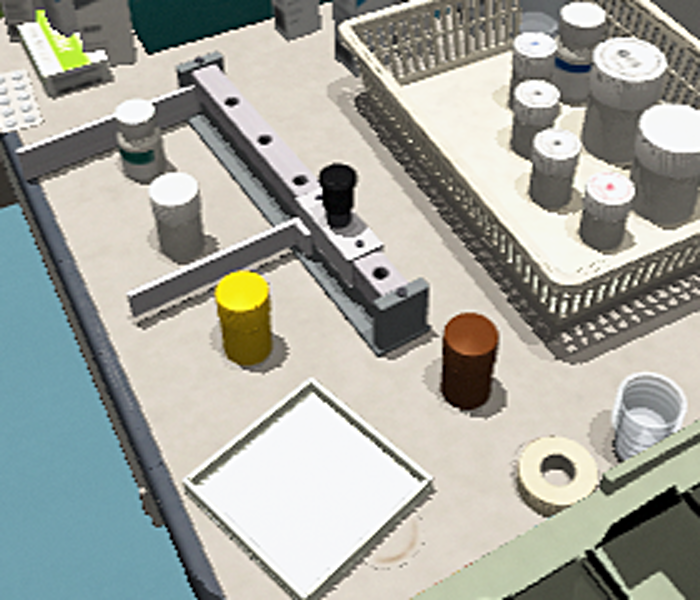

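The top view shows the white jar at crop (230,357), which is pixel (262,308), between the fence and the bottle at crop (90,350). The yellow jar and the brown one are look-alikes. The tray is empty at lower right, and the next hole shows at crop (263,230). Next I measure these precisely.

```bash
cat >> h.py <<'E'
from scipy.spatial.transform import Rotation as Ro
def down(d,flip=False):
    y=np.array([d[0],d[1],0.]);y/=np.linalg.norm(y);y=-y if flip else y
    z=np.array([0,0,-1.]);return Ro.from_matrix(np.c_[np.cross(y,z),y,z]).as_quat()
def circ(p,zlo,zhi):
    q=p[(p[:,2]>zlo)&(p[:,2]<zhi)]; (c,r)=cv2.minEnclosingCircle(q[:,:2].astype(np.float32)); return np.round(c,4),round(r,4),np.median(q,0).round(4),len(q)
E
python3 - <<'E'
from h import *
print(current_clock(),current_orientation())
for n in ("top","scene"):
    c=capture(n); A=world(c,np.ones((480,640),bool)); 
    def near(x,y,r,z0,z1): return A[(np.hypot(A[:,0]-x,A[:,1]-y)<r)&(A[:,2]>z0)&(A[:,2]<z1)]
    for k,(x,y,z0,z1) in dict(jar=(.449,.031,.06,.075),bot=(.45,.13,.062,.075),knob=(.553,-.05,.098,.112)).items():
        print(n,k,circ(near(x,y,.03,z0,z1),z0,z1))
    q=A[(A[:,2]>.045)&(A[:,2]<.0525)&(A[:,0]>.51)&(A[:,0]<.59)&(A[:,1]>-.15)&(A[:,1]<.2)]
    print(n,"rail",cv2.minAreaRect(q[:,:2].astype(np.float32)*1000),cv2.fitLine(q[:,:2].astype(np.float32),cv2.DIST_HUBER,0,.01,.01).ravel(),len(q))
    b=near(.62,-.05,.1,.03,.2); print("basket",b[:,0].min(),b[:,2].max())
    # dark holes on tube top: project to plane z=.05
    K,R,t=c["intrinsics"],c["R"],c["t"]; 
    H=K@np.c_[R[:,0],R[:,1],R[:,2]*.05+t]  # plane -> px
    s=2000; M=np.array([[1/s,0,.50],[0,1/s,-.15],[0,0,1]])  # warped px(u=x,v=y)->plane
    W=cv2.warpPerspective(c["image"],np.linalg.inv(H@M),(200,700),flags=cv2.INTER_CUBIC)
    g=W.max(2); nl,l,st,ce=cv2.connectedComponentsWithStats((g<90).astype(np.uint8))
    for i in range(1,nl):
        if 150<st[i,4]<900: print("hole?",ce[i][0]/s+.5,ce[i][1]/s-.15,st[i])
t=silhouettes("top","tray")[0]["region"]; c=capture("top");p=world(c,t)
print("tray",cv2.minAreaRect(p[:,:2].astype(np.float32)*1000))
E
```

```text
1.2 [ 9.93235805e-01  1.16114738e-01  4.48602490e-06 -4.86914482e-05]
top jar (array([0.4496, 0.0316]), 0.0198, array([0.4495, 0.0313, 0.0655]), 282)
top bot (array([0.4532, 0.1343]), 0.017, array([0.4533, 0.134 , 0.0675]), 207)
top knob (array([ 0.5552, -0.0502]), 0.0147, array([ 0.5549, -0.0495,  0.1032]), 158)
top rail ((547.6848754882812, 26.907241821289062), (43.58519744873047, 342.89691162109375), 5.294559478759766) [ 0.0833778  -0.996518    0.54687816  0.02366774] 1208
basket 0.5259217989181896 0.11087366216718215
hole? 0.5671787564766839 -0.1415984455958549 [121   5  35  28 386]
hole? 0.5615466507177034 -0.10971531100478468 [112  69  23  24 418]
hole? 0.550529262086514 0.009917302798982175 [ 91 309  21  23 393]
hole? 0.5450646341463414 0.06966829268292682 [ 79 428  23  23 410]
hole? 0.5396691729323309 0.1293621553884712 [ 69 547  22  23 399]
hole? 0.5410511049723757 0.18907320441988953 [ 64 666  45  27 362]
scene jar (array([0.4493, 0.0296]), 0.0203, array([0.4484, 0.0266, 0.0661]), 254)
scene bot (array([0.4537, 0.1325]), 0.0175, array([0.4524, 0.1299, 0.0677]), 151)
scene k
[... 154 characters left out ...]
341.93475341796875), 4.758152484893799) [ 0.08552577 -0.996336    0.54563874  0.02688556] 1035
basket 0.5253150050776958 0.10673478308457207
hole? 0.5147218543046358 -0.10482119205298013 [ 26  68   7  47 151]
hole? 0.559388 -0.11082533333333333 [108  68  22  22 375]
hole? 0.5643209876543209 -0.08839197530864197 [108 120  40   8 162]
hole? 0.5044666666666666 0.008535714285714285 [  5 279  10  74 210]
hole? 0.5485684357541899 0.008843575418994415 [ 87 308  21  20 358]
hole? 0.542965811965812 0.0681752136752137 [ 76 426  21  22 351]
hole? 0.5375 0.1282116991643454 [ 64 546  22  22 359]
tray ((447.14227294921875, -226.03036499023438), (122.88809967041016, 126.01084899902344), 18.225378036499023)
```

Run:
```python
from h import *
d=np.array([-.0915,.9958]); n=np.array([.9958,.0915]); J=np.array([.4495,.0308]); T=np.array([.446,-.225])
qs=[(f,inverse_kinematics([*J,.2],down(n,f))) for f in (0,1)]
for q in qs: print(q[0],None if q[1] is None else np.round(q[1],2))
f=min((q for q in qs if q[1] is not None),key=lambda q:abs(q[1][5]))[0]; o=down(n,f)
move_gripper(.064)
move_ptp([*J,.14],o); print(current_clock())
hit=servo_line([*J,.033],rate=.12,contact_N=8); print("hit",hit,current_position())
if hit: raise SystemExit
move_gripper(0.0); print(current_finger_gap(),current_grip_force(),current_clock())
if current_finger_gap()<.03: raise SystemExit
servo_line([*J,.15],rate=.15)
print(current_finger_gap())
move_ptp([*T,.15],o)
print(current_finger_gap(),current_clock(),current_force())
print(servo_line([*T,.0385],rate=.1,contact_N=4),current_position(),current_force(),current_clock())
```

```text
0 [-0.09  0.17  1.85 -0.    1.13 -0.18]
1 [-0.09  0.17  1.85 -0.    1.13  2.96]
4.4417
hit False [0.45001176 0.03070321 0.03340944]
0.0386277516443279 30.00020742416382 6.0
0.03891397448837465
0.03893400694889029 7.9333 [0.36980673 0.24455344 1.23350226]
False [ 0.44641551 -0.22524142  0.03897593] [-0.023396   -0.15204729 -0.50214849] 9.2
```

Run:
```python
from h import *
T=[.446,-.225]
print(servo_line([*T,.034],rate=.02,contact_N=3),current_position(),current_force())
move_gripper(.064); servo_line([*T,.15],rate=.15)
move_ptp([.47,-.15,.23],current_orientation())
c=capture("top"); cv2.imwrite("pics/p.png",cv2.resize(c["image"][180:380,180:460],(784,560)))
for d in silhouettes("top","jar"): 
    p=world(c,d["region"]); print(d["conf"],d["xy"],circ(p,.06,.08) if (p[:,2]>.06).any() else 0)
c=capture("scene"); cv2.imwrite("pics/p2.png",c["image"][150:430,150:470]); print(current_clock())
```

```text
True [ 0.44622051 -0.22543262  0.03690635] [-1.12360234 -0.5621228   2.50839252]
0.59 [321.1, 306.3] (array([ 0.4565, -0.0915]), 0.0195, array([ 0.4559, -0.0921,  0.0659]), 269)
11.5917
```

View pics/p2.png

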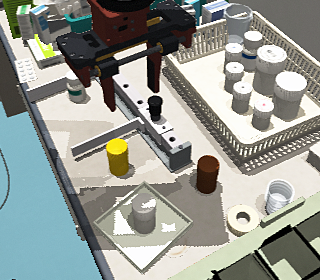

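The jar stands upright in the tray at about (143,215), and the bay in front of the fence is clear. Next is the knob.

Run:
```python
from h import *
d=np.array([-.0915,.9958]); P=np.array([.555,-.0505])
qs=[(f,inverse_kinematics([*P,.16],down(d,f))) for f in (0,1)]
for q in qs: print(q[0],None if q[1] is None else np.round(q[1],2))
f=min((q for q in qs if q[1] is not None),key=lambda q:abs(q[1][5]))[0]; o=down(d,f)
move_gripper(.058)
move_ptp([*P,.16],o); print(current_clock())
hit=servo_line([*P,.069],rate=.1,contact_N=8); print("hit",hit,current_position())
if hit: raise SystemExit
f0=np.array(current_force())
move_gripper(0.0); print(current_finger_gap(),current_grip_force(),current_clock(),current_position(),np.array(current_force())-f0)
```

```text
0 [-0.21  0.36  1.68 -0.    1.1  -1.88]
1 [-0.21  0.36  1.68 -0.    1.1   1.26]
13.5167
hit False [ 0.5555162  -0.05062208  0.06951008]
0.027913169753839732 30.000197757035494 15.1667 [ 0.55518086 -0.05061528  0.069235  ] [-0.6691191  -0.93169369  3.24892411]
```

Run:
```python
from h import *
c=capture("scene"); cv2.imwrite("pics/k.png",cv2.resize(c["image"][200:310,240:380],(784,600),interpolation=2))
print(current_force(),current_torque(),current_finger_gap())
```

```text
[-0.20639267 -1.37660691  2.57734357] [-0.11565196  0.03264529  0.01564921] 0.02807641129492948
```

View pics/k.png

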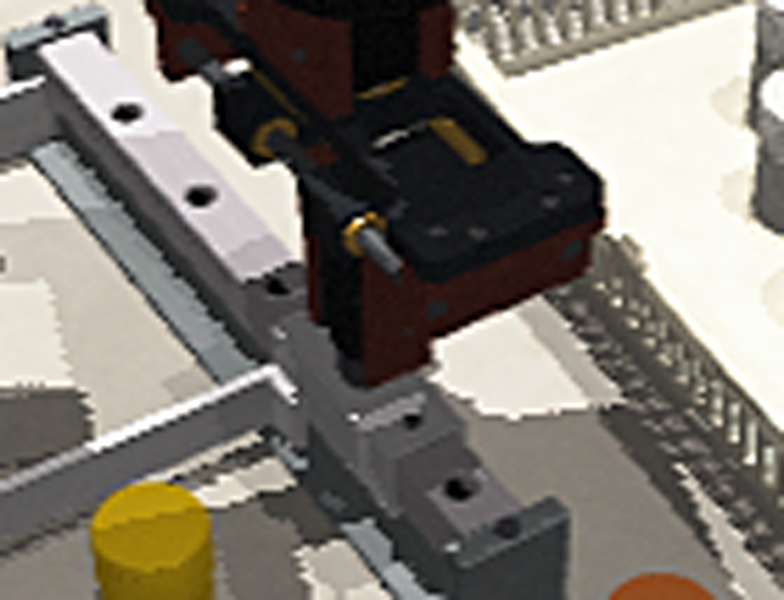

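The gripper sits squarely over the knob. I'll lift it and check that the spring force rises.

Run:
```python
from h import *
P=np.array([.555,-.0505])
for h in (.004,.009,.013):
    servo_line([*P,.069+h],rate=.03); print(h,current_position(),np.round(current_force(),2),current_finger_gap())
```

```text
0.004 [ 0.55510133 -0.05061863  0.07283716] [ 1.94 -1.68 -4.62] 0.027883455527031194
0.009 [ 0.55506671 -0.05055895  0.07803329] [ 2.36 -2.06 -5.54] 0.02813787375992372
0.013 [ 0.55507185 -0.05052615  0.08209607] [ 3.11 -1.46 -7.05] 0.027602712768662926
```

Run:
```python
from h import *
N=np.array([.5496,.0093])
print(servo_line([*N,.082],rate=.04,contact_N=20),current_position(),np.round(current_force(),2),current_finger_gap(),current_clock())
for z in (.078,.075,.072,.069):
    r=servo_line([*N,z],rate=.03,contact_N=12); print(z,r,current_position(),np.round(current_force(),2),current_finger_gap())
    if r: break
```

```text
False [0.54954185 0.00943221 0.0819647 ] [ 2.83  0.15 -7.32] 0.028200327377453885 17.75
0.078 False [0.54959384 0.00939628 0.07782887] [ 2.69  1.23 -6.96] 0.02760197693518109
0.075 False [0.5495885  0.00939126 0.07488348] [ 2.1  -0.16 -5.29] 0.028105362430973446
0.072 False [0.54960378 0.00937028 0.07191917] [ 2.72  1.14 -4.65] 0.027984307310672342
0.069 False [0.54966074 0.00935317 0.06927649] [1.8  2.14 1.55] 0.027654276559028565
```

Run:
```python
from h import *
N=np.array([.5496,.0093]);d=np.array([-.0915,.9958])
print(servo_line([*N,.0675],rate=.01,contact_N=8),current_position(),np.round(current_force(),2))
z=.0682
for s in (.004,-.004):
    r=servo_line([*(N+s*d),z],rate=.015,contact_N=7); p=np.array(current_position()); print("nudge",r,p,np.round(current_force(),2))
    servo_line([*N,z],rate=.02)
sleep(.3);print(current_position(),np.round(current_force(),2),current_finger_gap(),current_clock())
for n in ("scene","top"):
    c=capture(n)
    if n=="scene": cv2.imwrite("pics/e.png",cv2.resize(c["image"][180:420,170:450],(700,600)))
    for q in ("jar","bay_bottle","tape","cups"):
        for t in silhouettes(n,q): print(n,q,round(t["conf"],2),t["xy"],np.median(world(c,t["region"]),0).round(3))
```

```text
True [0.54977887 0.00934596 0.06917099] [-1.67 -1.32  7.21]
nudge True [0.54961278 0.01105617 0.06921264] [ 0.07 -3.26  5.34]
nudge False [0.55005805 0.00610282 0.06910487] [-1.2   4.22 10.08]
[0.54978278 0.00911034 0.06911532] [-0.8  -0.03  8.9 ] 0.02799681534806454 20.6083
scene jar 0.75 [295.6, 365.3] [ 0.443 -0.237  0.065]
scene jar 0.69 [266.3, 306.1] [ 0.453 -0.105  0.054]
scene jar 0.68 [359.0, 327.7] [ 0.577 -0.212  0.055]
scene bay_bottle 0.8 [223.1, 237.3] [0.45  0.12  0.044]
scene bay_bottle 0.41 [267.5, 263.4] [0.519 0.029 0.035]
scene tape 0.82 [388.5, 367.0] [ 0.592 -0.299  0.018]
scene cups 0.75 [428.9, 344.0] [ 0.667 -0.299  0.044]
top jar 0.65 [383.9, 309.9] [ 0.444 -0.221  0.069]
top jar 0.62 [322.0, 310.3] [ 0.453 -0.092  0.065]
top jar 0.61 [371.8, 245.4] [ 0.577 -0.2    0.065]
top tape 0.76 [413.4, 246.8] [ 0.595 -0.296  0.017]
top cups 0.68 [417.9, 210.3] [ 0.668 -0.303  0.037]
```

View pics/e.png

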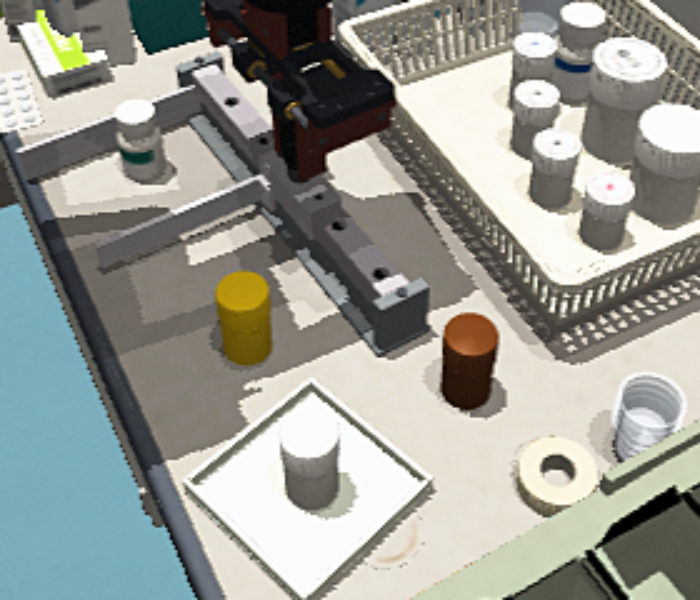

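The fence sits one hole nearer the end wall, with the jar upright in the tray at about (310,455). The bottle, tape and cups are where they were. The knob is back at its pin-down height and the section is locked against nudges.

```bash
python3 -c "
from bench import *
print(close_job())"
```

```text
the job is handed in; nothing more can be done
None
```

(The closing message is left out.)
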